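Set the gauge blade in the goniometer stage and switch on the lamp

ROBOT

A 6-joint arm with a two-finger parallel gripper is mounted at the origin on the work surface. World frame = base frame: x ahead of the robot, y to its left, z up, the work surface at z = 0. Lengths are in m, angles in rad, forces in N, time in s.
With the tool pointing down it reaches from about 0.35 to 0.975 m from the base axis. Payload 4.9 kg.
Tool frame: the origin (TCP) lies on the mounting face of the last link; the fingertips stand 173 mm ahead of it and the grasp point (between the pads) lies 155 mm ahead of it; z points along the fingers, y is the direction in which the jaws open and shut (so a half turn about z gives the same grasp; the last joint's range is limited). The gripper opens to 85 mm and grips with 20 to 120 N. Pads are 22 mm wide; open, the fingers measure 114 mm over their backs; the gripper's body (76 mm by 85 mm) begins 54 mm behind the grasp point. The pads swing forward as they close: fully open they stand 13 mm farther back than shut.
Start: joints at [-1.462, 0.053, 1.613, -0, 1.476, -0.119], TCP at [0.141, -0.609, 0.405] pointing down, gripper open.
Joint ranges: [-3.01, 3.01], [-1.01, 2.22], [0.06, 2.58], [-1.02, 4.17], [0.09, 2.62], [-3.14, 3.14]. Speed limits (rad/s): [2.57, 2.57, 3.14, 3.14, 3.14, 3.14].

INTERFACE

Orientations are given as a unit quaternion [w, x, y, z].
In Python, from plant import manip gives the robot as it stands.
- The arm moves only by the tool play_rows, never from a script. Its argument "increments" is a list of rows, each an object with "offset": the shift along the tool's x, y, z in mm, a list of three; "twist": the turn about the tool's z in rad; "grip": the opening, from 0 (shut) to 1 (fully open). In form: [{"offset": [dx, dy, dz], "twist": twist, "grip": grip}, ...]. A call has 1 to 5 rows; each row is the pose to reach, as a shift and turn from the pose commanded when the call began, along the tool's axes at that moment; what a row does not reach only later rows make up. A row lasts 1/12 s, in which the tool goes at most 41.7 mm and 7.16 degrees, less where a joint would pass 70% of its speed; a pose out of reach is approached as far as the arm can. A call with a gripper value outside its range is refused whole. The fingers move at their own pace and stop on an object; the grip force is fixed at half the most. Time passes only in rows, so rows that repeat a pose let the fingers close. It gives the time, the measured TCP pose, the force and the opening at its end, in the units of the state.
- manip.state(): the state, without advancing time (a new reading comes with each control period).
- manip.grab_frame(name): name is "side" or "top"; returns the picture (384x512x3 uint8, blue, green, red); there is no depth.
- manip.get_calibration(name): a dict with "fx", "fy", "cx", "cy" (pixels), "k1" (the pictures are not rectified: a ray, as slopes to the right and down, at radius r is drawn at 1 + k1 r^2 times it, then the intrinsics apply), "T" (4x4, takes a point from camera to world coordinates). Camera axes: x right, y down, z forward; pixel columns grow to the right and rows downward; lengths in m; the calibration is good to about 2 mm. A picture is of the moment at which its call begins. get_calibration takes no time and is no camera call.
- manip.job_done(): hands the job in, once; it reports no verdict.
Trained networks look in the newest picture that a camera, given by its name, has taken for a name from the list of things; names that differ only in an ending like _2 or _b are one class to them, and where a whole thing is asked for, a point or a joint stands for the part that bears it (a point fixed in the world has none). Each returns a list of dicts, best first, with "p" (0 to 1); they miss things now and then, are a little off and sometimes report something else, mostly with a low value. They report only what shows in the picture. A call takes as long as a camera call.
- manip.boxes_of(query, camera): "xyz" ([x, y, z] in m, in the coordinates of the camera as it stood for that picture, good to about 4 mm: the middle of the surface that is visible of it).
- manip.tip_of(query, camera): "xyz" ([x, y, z] in m, in the coordinates of the camera as it stood for that picture, good to about 4 mm: a listed point, or the origin of a listed thing).
The state is a dict: "time": time; "joint_pos": joint angles; "joint_vel": joint speeds; "joint_efforts": joint torques, N m; "tool_pos": TCP position; "tool_rot": TCP orientation; "contact_force": force on the tool from outside, world axes, zero at the start; "ft_torque": the same for the moment, N m; "gripper_width": opening from 0.0 (shut) to 1.0 (fully open).
Only numpy, scipy, OpenCV 4.12 (cv2) and the standard library are available. Lean on these libraries where they do the work, as an engineer would, in place of code of your own. Each camera call takes 0.05 s, during which the arm holds its last target. There are 200 camera calls.

TASK

Take the gauge blade with the blue handle out of the rack and slide it, handle up, into the leaning slot of the sample stage, pushing the stiff stop inside ahead of it until the slot's white rim lies within the green band on the blade (best at its middle, no deeper than the band), and let go. After that, swing the yellow lamp lever all the way over to its other side. Leave the red-handled blade and the other things on the bench where they are.

Things in the scene. Friction and masses are not known exactly. Their poses are not given: they have to be found in the camera images.
- blade: gauge blade with a blue handle, upright in the rack, 160 mm long, 0.15 kg. Origin: centre of its lower end; z along its length up to the handle, x its thickness, y its width. Steel: 6 mm thick, 50 mm wide, 0 to 100 mm above the origin, with a green band from 44 to 56 mm; handle: 16 mm thick (x), 50 mm wide (y), 100 to 160 mm. Same either way round about z
- blade_grip (a point): middle of the blue handle, 130 mm along the blade from its lower end
- rack: grey rack block, 70 (x) x 230 (y) x 50 mm high, fixed; two upright slots 56 mm either side of its centre along its y, each 9 mm (x) by 57 mm (y), 40 mm deep; one blade stands in each, its lower end 10 mm above the table. Origin: centre of underside
- stage: sample stage, fixed: aluminium plates (170 x 150 mm, 36 mm high), a grey column and two side cheeks (115 mm apart over all, up to 136 mm high) that carry the slot head. Origin: centre of underside; the slot's mouth is at x -30, y 0, z 170 mm
- slot: slot in the black head with a white rim on top of the stage, leaning 35 deg from vertical, mouth up and towards the robot. Origin: centre of the mouth, level with the rim. z points out along the slot (the blade goes in along -z); x is the gap direction (9 mm; mouth bevelled 5 mm a side over the top 6 mm); y is the long way (60 mm). Head 41 (x) x 92 (y) x 90 mm. A sliding stop is inside
- stop (a joint): orange stop in the slot: 0 when its top is 12 mm inside the mouth, growing (m) as it is pushed deeper, to 0.060. It takes about 4 N to slide, does not spring back, and so holds the blade at the depth to which it was pushed
- lamp_base: grey block of the lamp lever, 70 (x) x 50 (y) x 25 mm, fixed. Origin: centre of underside. The lever's pivot is 22 mm above it and its axis runs along y
- lamp (a joint): lamp lever angle (rad): 0 leaning 0.5 rad to the block's -x side (towards the robot, off), 1.0 leaning 0.5 rad to +x (on). Stays where it is left; moves easily (about 1 N at the knob)
- lamp_tip (a point): centre of the yellow ball (26 mm across) at the top of the lamp lever, 85 mm from the pivot; it moves with the lever
- spare: second gauge blade, same shape as blade but with a red handle; stands in the other place of the rack; leave it there. Origin: centre of its lower end
- dish: shallow white dish, 90 mm across, 16 mm high; bystander. Origin: centre of underside
- tape: roll of green tape lying flat, 90 mm across, 25 mm high; bystander. Origin: centre of underside
- beaker: blue beaker, 70 mm across, 90 mm high; bystander. Origin: centre of underside
- flask: amber bottle, 64 mm across, 120 mm high; bystander. Origin: centre of underside
- jar: white jar, 70 mm across, 80 mm high; bystander. Origin: centre of underside
- driver: screwdriver lying on the table near the robot; bystander

How it is judged:
On the way, in this order (a step that is already met when the one before it is completed fails the run):
1. the blue-handled blade stands in the slot, released, with the white rim within its green band (z of blade in the frame of slot between -0.056 and -0.044 m and x of blade in the frame of slot between -0.006 and 0.006 m and y of blade in the frame of slot between -0.01 and 0.01 m and angle between the z axis of blade and the z axis of slot, either way round below 0.12 rad and contact force between the fingers and blade below 0.1 N), for 0.2 s.
2. then the lamp lever is swung all the way over (value of joint lamp above 0.85 rad), for 0.1 s.
At the end, for the whole second after the job is handed in: The blue-handled blade rests released and still in the slot, lower end 44 to 56 mm inside the mouth (rim within the green band), within 6 mm of centre across the gap and 10 mm along it, aligned to 0.12 rad; the lamp lever is beyond 0.85 of its 1.0 rad (all of step 1 and value of joint lamp above 0.85 rad and linear speed of blade below 0.02 m/s); the robot touches nothing.
It fails at once if the red-handled blade or another loose thing on the bench is moved by more than 25 mm (distance of any of spare, flask, jar, beaker, tape, dish, driver from where it was at the start of the episode above 0.025 m).
It also fails if it takes over 69 s, if anything falls off the work surface, if the arm or the gripper's body presses on something with over 40 N, if the wrist force passes 120 N, or if a joint passes its speed limit or range.

## Working session

There is one attempt and no reset: what is moved stays moved. The work goes in short steps, Python scripts to look and compute and a tool call to move; the robot and the scene stay as the last step left them, time stands still between calls to the robot, and variables do not carry over. Pictures are saved under pics/ and viewed, about 8 in all and at most 12, crops included, and the job is handed in when it is done.

Besides the shell and the picture viewer there is one more tool, called after "Emit:" by a JSON object that holds its "op" and its "data", one argument or row to a line. play_rows: Moves the arm, as the interface text tells. Its arguments: {"type":"object","properties":{"increments":{"type":"array"}},"required":["increments"]}

```bash
mkdir -p pics; ls
cat > h.py <<'E'
import numpy as np, cv2
from plant import manip
from scipy.spatial.transform import Rotation as R
def world(cam,p):
    T=np.array(manip.get_calibration(cam)["T"]); return T[:3,:3]@np.array(p)+T[:3,3]
def proj(cam,P):
    c=manip.get_calibration(cam);T=np.linalg.inv(np.array(c["T"]));P=np.atleast_2d(P)
    q=P@T[:3,:3].T+T[:3,3];s=q[:,:2]/q[:,2:];s=s*(1+c["k1"]*(s**2).sum(1,keepdims=True))
    return s*[c["fx"],c["fy"]]+[c["cx"],c["cy"]]
def rot(): w,x,y,z=manip.state()["tool_rot"]; return R.from_quat([x,y,z,w])
E
python3 - <<'E'
from h import *
ims=[]
for c in("side","top"):
    im=manip.grab_frame(c);cv2.imwrite(f"pics/{c}0.png",im)
    k=manip.get_calibration(c);print(c,{a:np.round(b,3).tolist() for a,b in k.items()})
    for q in ["blade","blade_grip","rack","stage","slot","lamp_base","lamp_tip","spare"]:
        for d in manip.tip_of(q,c)[:2]: print(c,q,round(d["p"],2),world(c,d["xyz"]).round(3))
print(manip.state())
E
```

```text
pics
side {'fx': 418.181, 'fy': 418.181, 'cx': 259.921, 'cy': 188.309, 'k1': 0.001, 'T': [[-0.859, -0.407, 0.31, 0.126], [-0.512, 0.675, -0.532, 0.649], [0.007, -0.616, -0.788, 1.1], [0.0, 0.0, 0.0, 1.0]]}
side blade 0.91 [0.475 0.241 0.008]
side blade_grip 0.76 [0.473 0.243 0.142]
side rack 0.94 [ 0.479  0.297 -0.001]
side rack 0.42 [ 0.697 -0.057  0.   ]
side stage 0.81 [ 0.696 -0.063 -0.   ]
side stage 0.7 [0.698 0.208 0.002]
side slot 0.93 [ 0.667 -0.056  0.171]
side lamp_base 0.56 [ 0.466 -0.321  0.003]
side lamp_tip 0.46 [0.475 0.242 0.008]
side lamp_tip 0.45 [ 0.423 -0.313  0.098]
side spare 0.87 [0.483 0.357 0.008]
side spare 0.59 [0.695 0.207 0.003]
top {'fx': 361.342, 'fy': 361.342, 'cx': 256.966, 'cy': 190.838, 'k1': -0.07, 'T': [[0.004, -0.994, 0.113, 0.415], [-0.999, -0.0, 0.032, -0.035], [-0.032, -0.113, -0.993, 1.223], [0.0, 0.0, 0.0, 1.0]]}
top blade 0.69 [ 0.423 -0.018 -0.001]
top blade 0.63 [0.481 0.244 0.008]
top blade_grip 0.55 [0.478 0.247 0.138]
top rack 0.88 [0.477 0.299 0.   ]
top stage 0.65 [ 0.696 -0.057 -0.003]
top slot 0.75 [ 0.667 -0.058  0.174]
top lamp_tip 0.38 [ 0.422 -0.314  0.099]
top spare 0.62 [0.483 0.355 0.011]
{'time': 0.9, 'joint_pos': array([-1.46200173e+00,  5.26804563e-02,  1.61290585e+00,  2.13667579e-05,
        1.47603469e+00, -1.18989875e-01]), 'joint_vel': array([ 0.00072239,  0.00030362,  0.00029263,  0.00092147,  0.00013897,
       -0.00022114]), 'joint_efforts': array([ 4.33827036e-04, -3.93688810e+01, -3.70465493e+01, -7.20100229e-05,
        4.84698721e-04,  1.07829500e-06]), 'tool_pos': array([ 0.14114334, -0.60882797,  0.4047122 ]), 'tool_rot': array([-1.41186440e-05,  9.93521402e-01,  1.13645165e-01,  1.07075440e-05]), 'contact_force': array([0.8306321 , 0.45059593, 0.184628  ]), 'ft_torque': array([-0.03403227, -0.02984706,  0.0609701 ]), 'gripper_width': 1.001929118324459}
```

View pics/side0.png

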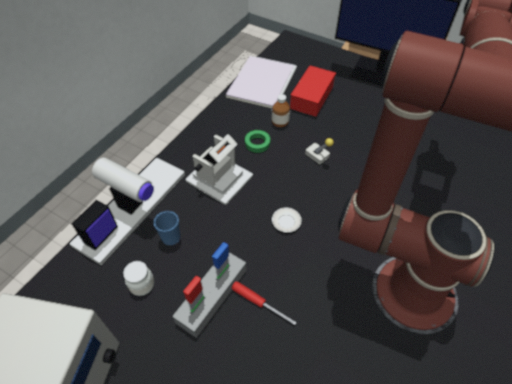

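View pics/top0.png

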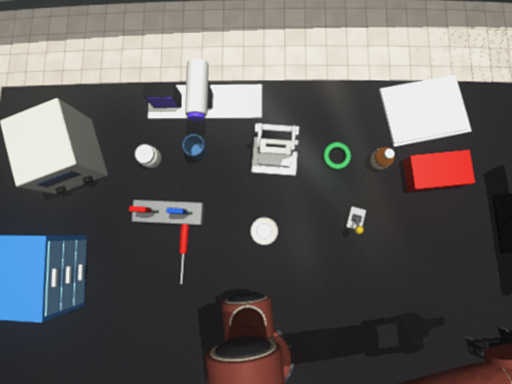

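The side view shows the blue handle at (220,255), red at (193,290), the stage at (217,160) and the lamp at (320,150), all consistent with the networks. Next I fit the yaws and check them with an overlay.

```bash
cat >> h.py <<'E'
def Rz(a): return R.from_euler('z',a).as_matrix()
E
python3 - <<'E'
from h import *
from collections import defaultdict
D=defaultdict(list)
for i in range(2):
  for c in("side","top"):
    manip.grab_frame(c)
    for q in ["blade_grip","spare","slot","stage","lamp_tip","lamp_base"]:
        for d in manip.tip_of(q,c)[:1]:D[q].append(world(c,d["xyz"]).round(4))
for q in D: print(q,*[list(map(float,x)) for x in D[q]])
# stage yaw: base plate outline fit by edge score
def edges(a,n=40):
    return np.concatenate([np.linspace(a[i],a[(i+1)%len(a)],n) for i in range(len(a))])
for name,c0,box in (("stage",(0.697,-0.06,0),(.085,.075)),("rack",(0.478,.299,.05),(.035,.115)),("lamp",(.464,-.321,.025),(.035,.025))):
  best=[]
  G={}
  for c in("side","top"):
    g=cv2.GaussianBlur(cv2.imread(f"pics/{c}0.png"),(0,0),1.2).astype(np.float32)
    G[c]=sum(np.hypot(cv2.Sobel(g[...,k],cv2.CV_32F,1,0),cv2.Sobel(g[...,k],cv2.CV_32F,0,1)) for k in range(3))
  hx,hy=box; q=np.array([[-hx,-hy,0],[hx,-hy,0],[hx,hy,0],[-hx,hy,0]])
  E0=edges(q)
  for yaw in np.deg2rad(np.arange(-30,31,1)):
    for dx in np.arange(-.009,.01,.003):
      for dy in np.arange(-.009,.01,.003):
        P=E0@Rz(yaw).T+np.array(c0)+[dx,dy,0]; s=0
        for c in G:
          p=proj(c,P).astype(np.float32); s+=cv2.remap(G[c],p[:,0].copy().reshape(-1,1),p[:,1].copy().reshape(-1,1),cv2.INTER_LINEAR).mean()
        best.append((s,np.rad2deg(yaw),c0[0]+dx,c0[1]+dy))
  best.sort(reverse=True); print(name,[tuple(np.round(b,3).tolist()) for b in best[:6]])
E
```

```text
blade_grip [0.4722, 0.2456, 0.1401] [0.4808, 0.2455, 0.1385] [0.4747, 0.2479, 0.138] [0.4817, 0.2455, 0.1341]
spare [0.4829, 0.3554, 0.0099] [0.4844, 0.3538, 0.0117] [0.4845, 0.3565, 0.0101] [0.4803, 0.3584, 0.0118]
slot [0.6669, -0.0571, 0.1722] [0.669, -0.0548, 0.173] [0.6708, -0.0558, 0.1729] [0.669, -0.055, 0.1724]
stage [0.6967, -0.059, -0.0013] [0.6963, -0.0534, -0.0078] [0.6693, 0.3721, 0.0043] [0.692, -0.0561, -0.0038]
lamp_tip [0.4211, -0.3145, 0.0969] [0.4227, -0.3158, 0.0972] [0.4224, -0.3155, 0.0994] [0.4229, -0.3158, 0.0968]
lamp_base [0.46, -0.3216, 0.0003] [0.4606, -0.3254, -0.0024] [0.4647, -0.3231, -0.0001] [0.4609, -0.3276, -0.0]Traceback (most recent call last):
  File "<stdin>", line 26, in <module>
  File "h.py", line 7, in proj
    c=manip.get_calibration(cam);T=np.linalg.inv(np.array(c["T"]));P=np.atleast_2d(P)
ValueError: time passes only in moves, steps and waits
```

```bash
sed -i 's/^from scipy/CAL={}\nfrom scipy/; s/manip.get_calibration(cam)/cal(cam)/' h.py
cat >> h.py <<'E'
def cal(c):
    if c not in CAL: CAL[c]=manip.get_calibration(c)
    return CAL[c]
E
cat > fit.py <<'E'
from h import *
G={};I={}
for c in("side","top"):
    I[c]=cv2.imread(f"pics/{c}0.png");g=cv2.GaussianBlur(I[c],(0,0),1.2).astype(np.float32)
    G[c]=sum(np.hypot(cv2.Sobel(g[...,k],cv2.CV_32F,1,0),cv2.Sobel(g[...,k],cv2.CV_32F,0,1)) for k in range(3))
tiles=[]
for name,c0,(hx,hy) in (("stage",(0.697,-0.057,0),(.085,.075)),("rack",(0.478,.299,.05),(.035,.115)),("lamp",(.462,-.323,.025),(.035,.025))):
  best=[]
  q=np.array([[-hx,-hy,0],[hx,-hy,0],[hx,hy,0],[-hx,hy,0]])
  E0=np.concatenate([np.linspace(q[i],q[(i+1)%4],40) for i in range(4)])
  for yaw in np.deg2rad(np.arange(-30,31,1)):
    for dx in np.arange(-.008,.009,.002):
      for dy in np.arange(-.008,.009,.002):
        P=E0@Rz(yaw).T+np.array(c0)+[dx,dy,0]; s=0
        for c in G:
          p=proj(c,P).astype(np.float32); s+=cv2.remap(G[c],p[:,:1].copy(),p[:,1:].copy(),cv2.INTER_LINEAR).mean()
        best.append((s,np.rad2deg(yaw),c0[0]+dx,c0[1]+dy))
  best.sort(reverse=True); print(name,[tuple(np.round(b,3).tolist()) for b in best[:4]])
  b=best[0]; P=q@Rz(np.deg2rad(b[1])).T+[b[2],b[3],c0[2]]
  for c in G:
    m=proj(c,P); x,y=(m.mean(0)-[40,40]).astype(int); x=max(x,0);y=max(y,0)
    t=cv2.resize(I[c][y:y+80,x:x+80],(260,260),interpolation=cv2.INTER_CUBIC)
    cv2.polylines(t,[((m-[x,y]+.5)*3.25).astype(np.int32)],True,(0,255,255),1); tiles.append(t)
cv2.imwrite("pics/fit.png",np.vstack([np.hstack(tiles[0::2]),np.hstack(tiles[1::2])]))
E
python3 fit.py
```

```text
stage [(1514.234, -4.0, 0.701, -0.057), (1513.512, -4.0, 0.701, -0.059), (1510.421, -5.0, 0.701, -0.059), (1504.775, -5.0, 0.701, -0.057)]
rack [(1312.225, -2.0, 0.48, 0.301), (1302.784, -3.0, 0.48, 0.301), (1287.152, -1.0, 0.48, 0.301), (1284.701, -2.0, 0.48, 0.299)]
lamp [(1589.24, -15.0, 0.462, -0.323), (1588.377, -16.0, 0.462, -0.323), (1587.682, -14.0, 0.462, -0.323), (1584.516, -13.0, 0.462, -0.323)]
```

View pics/fit.png

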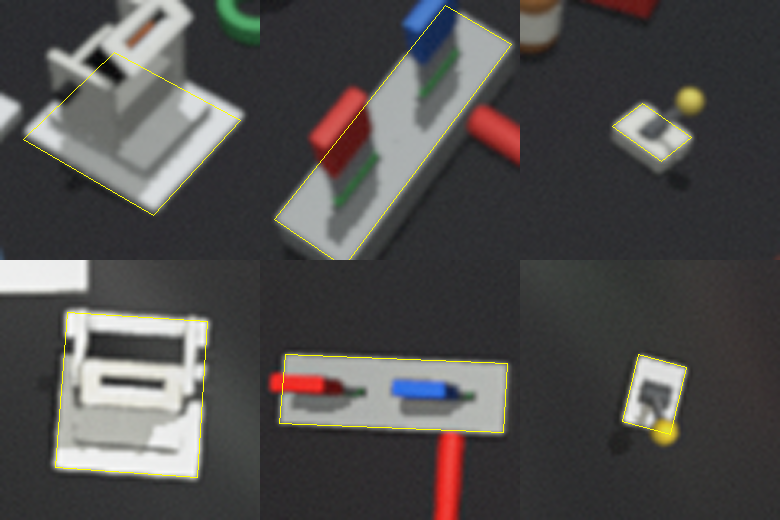

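Overlay fits well: rack yaw about -2.3°, stage -4.5°, lamp -15°. The tool has no tilt command, so I'll grip the handle across its width and pivot the blade between the pads, using the rack slot as an anchor.

Emit:
{"op": "play_rows", "data": {
  "increments": [
    {"offset": [27,-32,0],"twist": 0.09,"grip": 1},
    {"offset": [54,-64,0],"twist": 0.18,"grip": 1},
    {"offset": [80,-96,-3],"twist": 0.268,"grip": 1},
    {"offset": [107,-128,-6],"twist": 0.268,"grip": 1},
    {"offset": [133,-160,-10],"twist": 0.268,"grip": 1}
  ]
}}

```text
time: 2.72
tool_pos: [0.2349, -0.4213, 0.4144]
tool_rot: [-0.0, 1.0, -0.021, 0.0]
contact_force: [1.1, -0.4, 1.8]
gripper_width: 1.0
```

```bash
cat >> h.py <<'E'
def to(p,yaw=None):
    s=manip.state();M=rot().as_matrix();d=M.T@(np.array(p)-s["tool_pos"])*1000
    y=np.arctan2(M[1,0],M[0,0]);print("t",round(s["time"],2),"tcp",s["tool_pos"].round(4),"yaw",round(y,4),"tilt",round(np.degrees(np.arccos(-M[2,2])),2),"w",round(s["gripper_width"],3),"F",np.round(s["contact_force"],1),"-> off",d.round(1),"n",round(np.linalg.norm(d)/41.7,1),"tw",None if yaw is None else round(y-yaw,3))
E
python3 -c "
from h import *
to([.42,-.05,.43],-.04);print(manip.state()['joint_pos'].round(3))"
```

```text
t 2.72 tcp [ 0.2349 -0.4213  0.4144] yaw -0.0411 tilt 0.03 w 1.0 F [ 1.1 -0.4  1.8] -> off [ 169.7 -378.6  -15.4] n 10.0 tw -0.001
[-1.217 -0.305  1.923  0.     1.524  0.395]
```

Emit:
{"op": "play_rows", "data": {
  "increments": [
    {"offset": [17,-38,-2],"twist": 0,"grip": 1},
    {"offset": [34,-76,-4],"twist": 0,"grip": 1},
    {"offset": [51,-113,-5],"twist": 0,"grip": 1},
    {"offset": [68,-151,-7],"twist": 0,"grip": 1},
    {"offset": [85,-189,-8],"twist": 0,"grip": 1}
  ]
}}

```text
time: 3.13
tool_pos: [0.3272, -0.2357, 0.4232]
tool_rot: [0.001, 1.0, -0.021, 0.001]
contact_force: [0.9, 0.6, 0.3]
gripper_width: 1.0
```

Emit:
{"op": "play_rows", "data": {
  "increments": [
    {"offset": [17,-38,-2],"twist": 0,"grip": 1},
    {"offset": [34,-76,-4],"twist": 0,"grip": 1},
    {"offset": [51,-113,-5],"twist": 0,"grip": 1},
    {"offset": [68,-151,-7],"twist": 0,"grip": 1},
    {"offset": [85,-189,-8],"twist": 0,"grip": 1}
  ]
}}

```text
time: 3.55
tool_pos: [0.4198, -0.0501, 0.4314]
tool_rot: [0.0, 1.0, -0.02, 0.001]
contact_force: [0.5, -0.2, -0.3]
gripper_width: 0.994
```

```bash
python3 -c "
from h import *
to([.478,.245,.39],-.04);print(manip.state()['joint_pos'].round(3))"
```

```text
t 3.55 tcp [ 0.4198 -0.0501  0.4314] yaw -0.0402 tilt 0.12 w 0.994 F [ 0.5 -0.2 -0.3] -> off [  46.2 -297.2   41.3] n 7.3 tw -0.0
[-0.295 -0.478  2.022 -0.     1.596  1.316]
```

Emit:
{"op": "play_rows", "data": {
  "increments": [
    {"offset": [6,-40,0],"twist": 0,"grip": 1},
    {"offset": [12,-80,0],"twist": 0,"grip": 1},
    {"offset": [18,-120,0],"twist": 0,"grip": 1},
    {"offset": [24,-160,0],"twist": 0,"grip": 1},
    {"offset": [30,-200,0],"twist": 0,"grip": 1}
  ]
}}

```text
time: 3.97
tool_pos: [0.4573, 0.1487, 0.431]
tool_rot: [-0.0, 1.0, -0.02, 0.001]
contact_force: [0.6, 0.2, 0.5]
gripper_width: 1.003
```

Emit:
{"op": "play_rows", "data": {
  "increments": [
    {"offset": [6,-35,14],"twist": 0,"grip": 1},
    {"offset": [12,-70,28],"twist": 0,"grip": 1},
    {"offset": [16,-97,41],"twist": 0,"grip": 1},
    {"offset": [16,-97,41],"twist": 0,"grip": 1}
  ]
}}

```text
time: 4.3
tool_pos: [0.4769, 0.2462, 0.3862]
tool_rot: [0.0, 1.0, -0.018, -0.003]
contact_force: [-1.0, -0.3, -0.8]
gripper_width: 0.999
```

Run:
```python
from h import *
to([.478,.245,.295],-.04)
t=[]
for c in("side","top"):
    im=manip.grab_frame(c)
    for d in manip.tip_of("blade_grip",c)[:1]: print(c,d["p"],world(c,d["xyz"]).round(4))
    m=proj(c,[[.478,.245,.14]])[0].astype(int);x,y=max(m[0]-50,0),m[1]-50
    t.append(cv2.resize(im[y:y+100,x:x+100],(400,400),interpolation=cv2.INTER_CUBIC))
cv2.imwrite("pics/a.png",np.hstack(t))
```

```text
t 4.3 tcp [0.4769 0.2462 0.3862] yaw -0.0355 tilt 0.29 w 0.999 F [-1.  -0.3 -0.8] -> off [ 1.7  1.1 91.2] n 2.2 tw 0.004
side 0.77 [0.4707 0.2464 0.1428]
```

View pics/a.png

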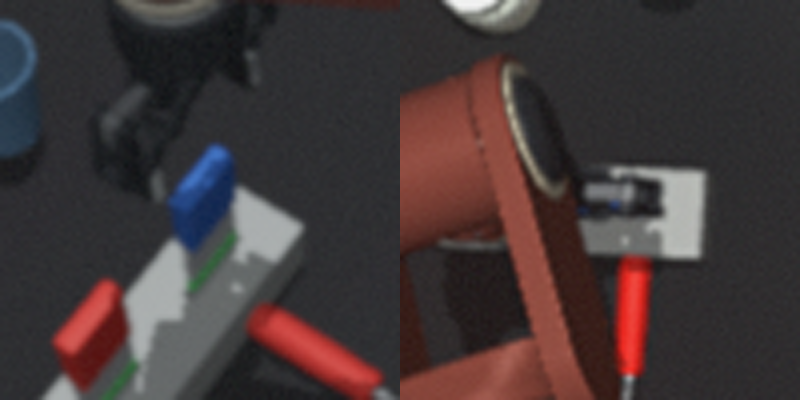

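The blue handle (left crop 205,195) sits between the open fingers in both views. Descending and gripping.

Emit:
{"op": "play_rows", "data": {
  "increments": [
    {"offset": [1,1,35],"twist": 0.004,"grip": 1},
    {"offset": [1,1,70],"twist": 0.004,"grip": 1},
    {"offset": [1,1,91],"twist": 0.004,"grip": 1},
    {"offset": [1,1,91],"twist": 0.004,"grip": 0},
    {"offset": [1,1,91],"twist": 0.004,"grip": 0}
  ]
}}

```text
time: 4.92
tool_pos: [0.4784, 0.2406, 0.2987]
tool_rot: [0.0, 1.0, -0.023, -0.0]
contact_force: [-0.2, 1.0, -0.1]
gripper_width: 0.748
```

Emit:
{"op": "play_rows", "data": {
  "increments": [
    {"offset": [0,0,0],"twist": 0,"grip": 0},
    {"offset": [0,0,0],"twist": 0,"grip": 0},
    {"offset": [0,0,0],"twist": 0,"grip": 0},
    {"offset": [0,0,0],"twist": 0,"grip": 0},
    {"offset": [0,0,0],"twist": 0,"grip": 0}
  ]
}}

```text
time: 5.33
tool_pos: [0.4794, 0.2419, 0.3015]
tool_rot: [-0.0, 1.0, -0.022, 0.002]
contact_force: [-0.3, -0.7, 6.2]
gripper_width: 0.582
```

```bash
python3 -c "
from h import *
to([.478,.245,.33],-.04)"
```

```text
t 5.33 tcp [0.4794 0.2419 0.3015] yaw -0.044 tilt 0.27 w 0.582 F [-0.3 -0.7  6.2] -> off [ -1.4  -3.1 -28.5] n 0.7 tw -0.004
```

Emit:
{"op": "play_rows", "data": {
  "increments": [
    {"offset": [0,0,-10],"twist": 0,"grip": 0},
    {"offset": [0,0,-25],"twist": 0,"grip": 0},
    {"offset": [0,0,-38],"twist": 0,"grip": 0},
    {"offset": [0,0,-38],"twist": 0,"grip": 0},
    {"offset": [0,0,-38],"twist": 0,"grip": 0}
  ]
}}

```text
time: 5.75
tool_pos: [0.4785, 0.2418, 0.3378]
tool_rot: [-0.0, 1.0, -0.022, 0.001]
contact_force: [0.6, -0.5, -2.1]
gripper_width: 0.58
```

Run:
```python
from h import *
to([.478,.245,.335],-.04)
t=[]
for c in("side",):
    im=manip.grab_frame(c)
    for q in("blade","blade_grip"):
      for d in manip.tip_of(q,c)[:1]: print(c,q,d["p"],world(c,d["xyz"]).round(4))
    m=proj(c,[[.478,.245,.14]])[0].astype(int);x,y=max(m[0]-50,0),m[1]-50
    t.append(cv2.resize(im[y:y+100,x:x+100],(400,400),interpolation=cv2.INTER_CUBIC))
cv2.imwrite("pics/b.png",np.hstack(t))
```

```text
t 5.75 tcp [0.4785 0.2418 0.3378] yaw -0.0441 tilt 0.08 w 0.58 F [ 0.6 -0.5 -2.1] -> off [-0.6 -3.1  2.8] n 0.1 tw -0.004
side blade 0.98 [0.4765 0.2425 0.0453]
side blade_grip 0.83 [0.4718 0.2457 0.1763]
```

View pics/b.png

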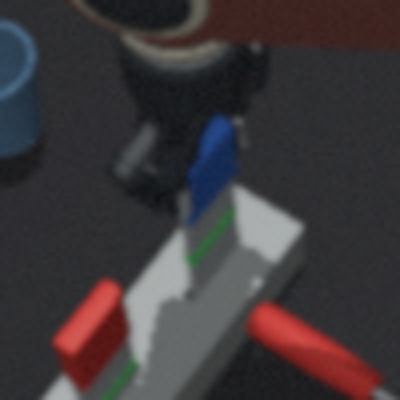

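Blade held upright (handle at 212,170), lower end about 4–5 mm inside the rack slot. Now pivot it against the slot's lip.

Emit:
{"op": "play_rows", "data": {
  "increments": [
    {"offset": [0,0,3],"twist": 0,"grip": 0},
    {"offset": [-10,0,3],"twist": 0,"grip": 0},
    {"offset": [-20,0,4],"twist": 0,"grip": 0},
    {"offset": [-29,0,5],"twist": 0,"grip": 0},
    {"offset": [-29,0,5],"twist": 0,"grip": 0}
  ]
}}

```text
time: 6.32
tool_pos: [0.4479, 0.2431, 0.3312]
tool_rot: [0.0, 1.0, -0.022, -0.0]
contact_force: [3.1, 1.1, -2.9]
gripper_width: 0.576
```

Run:
```python
from h import *
to([.478,.245,.335],-.04)
manip.grab_frame("side")
for q in("blade","blade_grip"):
  for d in manip.tip_of(q,"side")[:1]: print(q,d["p"],world("side",d["xyz"]).round(4))
```

```text
t 6.32 tcp [0.4479 0.2431 0.3312] yaw -0.0433 tilt 0.03 w 0.576 F [ 3.1  1.1 -2.9] -> off [29.9 -3.2 -3.8] n 0.7 tw -0.003
blade 0.47 [0.4783 0.2401 0.0418]
blade_grip 0.66 [0.4454 0.247  0.1693]
```

Emit:
{"op": "play_rows", "data": {
  "increments": [
    {"offset": [-9,0,2],"twist": 0,"grip": 0},
    {"offset": [-18,0,4],"twist": 0,"grip": 0},
    {"offset": [-26,0,7],"twist": 0,"grip": 0},
    {"offset": [-34,0,10],"twist": 0,"grip": 0},
    {"offset": [-42,0,14],"twist": 0,"grip": 0}
  ]
}}

```text
time: 6.88
tool_pos: [0.4068, 0.2448, 0.3179]
tool_rot: [-0.0, 1.0, -0.022, 0.001]
contact_force: [4.2, -0.3, -0.6]
gripper_width: 0.579
```

Emit:
{"op": "play_rows", "data": {
  "increments": [
    {"offset": [-7,0,3],"twist": 0,"grip": 0},
    {"offset": [-7,0,3],"twist": 0,"grip": 0}
  ]
}}

```text
time: 7.05
tool_pos: [0.399, 0.2452, 0.3138]
tool_rot: [0.0, 1.0, -0.022, -0.001]
contact_force: [2.1, -0.1, -1.5]
gripper_width: 0.58
```

Run:
```python
from h import *
to([.478,.245,.335],-.04)
for i in range(2):
 im=manip.grab_frame("side")
 for q in("blade","blade_grip"):
  for d in manip.tip_of(q,"side")[:1]: print(q,d["p"],world("side",d["xyz"]).round(4))
m=proj("side",[[.45,.245,.12]])[0].astype(int);x,y=m-60
cv2.imwrite("pics/c.png",cv2.resize(im[y:y+120,x:x+120],(600,600),interpolation=cv2.INTER_CUBIC))
print(x,y,manip.state()["contact_force"])
```

```text
t 7.05 tcp [0.399  0.2452 0.3138] yaw -0.0435 tilt 0.12 w 0.58 F [ 2.1 -0.1 -1.5] -> off [ 78.9  -3.3 -21.3] n 2.0 tw -0.003
blade 0.75 [ 0.6744 -0.2631  0.003 ]
blade_grip 0.58 [0.4012 0.2473 0.154 ]
blade 0.37 [0.6709 0.3721 0.0042]
blade_grip 0.7 [0.4028 0.249  0.1543]
169 204 [-0.18959566  0.39053568 -2.0520198 ]
```

View pics/c.png

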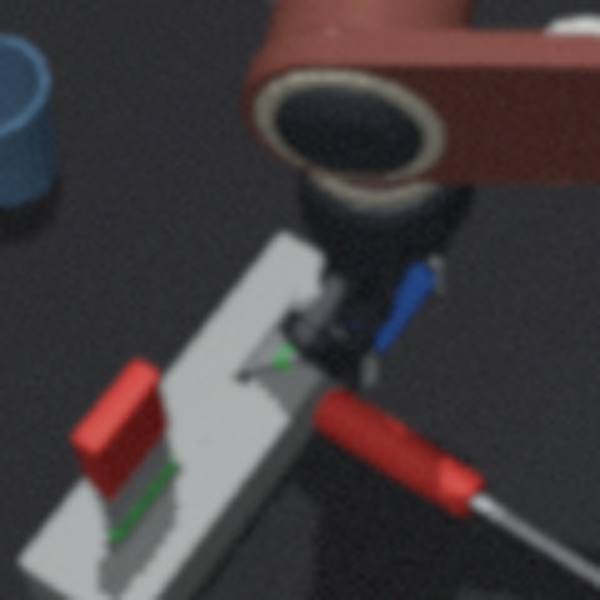

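The blade now leans at about 35° in the pads (handle at 400,310, tip still in the rack slot). Geometry puts the grasp about 136 mm from the lower end. Lift and carry.

Emit:
{"op": "play_rows", "data": {
  "increments": [
    {"offset": [0,0,-25],"twist": 0,"grip": 0},
    {"offset": [0,0,-60],"twist": 0,"grip": 0},
    {"offset": [0,0,-100],"twist": 0,"grip": 0},
    {"offset": [0,0,-140],"twist": 0,"grip": 0},
    {"offset": [0,0,-175],"twist": 0,"grip": 0}
  ]
}}

```text
time: 7.77
tool_pos: [0.4002, 0.2449, 0.4917]
tool_rot: [0.0, 1.0, -0.022, -0.001]
contact_force: [1.6, -0.3, -1.6]
gripper_width: 0.579
```

Run:
```python
from h import *
to([.574,-.048,.475],-.0785)
```

```text
t 7.77 tcp [0.4002 0.2449 0.4917] yaw -0.0445 tilt 0.06 w 0.579 F [ 1.6 -0.3 -1.6] -> off [186.6 284.9  16.7] n 8.2 tw 0.034
```

Emit:
{"op": "play_rows", "data": {
  "increments": [
    {"offset": [19,29,0],"twist": 0,"grip": 0},
    {"offset": [38,58,0],"twist": 0,"grip": 0},
    {"offset": [57,87,0],"twist": 0,"grip": 0},
    {"offset": [76,116,0],"twist": 0,"grip": 0},
    {"offset": [94,143,0],"twist": 0,"grip": 0}
  ]
}}

```text
time: 8.18
tool_pos: [0.4886, 0.0964, 0.4891]
tool_rot: [0.0, 1.0, -0.022, -0.001]
contact_force: [0.8, 0.4, -1.9]
gripper_width: 0.578
```

Emit:
{"op": "play_rows", "data": {
  "increments": [
    {"offset": [23,35,0],"twist": 0.01,"grip": 0},
    {"offset": [46,70,3],"twist": 0.02,"grip": 0},
    {"offset": [69,105,8],"twist": 0.034,"grip": 0},
    {"offset": [93,142,14],"twist": 0.034,"grip": 0},
    {"offset": [93,142,17],"twist": 0.034,"grip": 0}
  ]
}}

```text
time: 8.6
tool_pos: [0.5766, -0.0531, 0.4703]
tool_rot: [0.001, 0.999, -0.042, -0.002]
contact_force: [-1.9, -0.5, -2.6]
gripper_width: 0.577
```

```bash
cat > look.py <<'E'
from h import *
import sys
to([.574,-.048,.475],-.0785)
M=np.array([.669,-.0556,.171]);u=Rz(-.0785)@[-np.sin(.611),0,np.cos(.611)]
t=[]
for c in("side","top"):
    im=manip.grab_frame(c)
    for q in("blade","blade_grip","slot"):
      for d in manip.tip_of(q,c)[:1]:
        w=world(c,d["xyz"]); print(c,q,round(d["p"],2),w.round(4))
    m=proj(c,[M+.04*u])[0].astype(int);x,y=np.maximum(m-40,0)
    o=cv2.resize(im[y:y+80,x:x+80],(400,400),interpolation=cv2.INTER_CUBIC)
    for P in(M,M+.1*u):
        cv2.circle(o,tuple(int(v) for v in (proj(c,[P])[0]-[x,y]+.5)*5),3,(255,0,255),1)
    t.append(o)
cv2.imwrite(f"pics/{sys.argv[1]}.png",np.hstack(t))
E
python3 look.py d
```

```text
t 8.6 tcp [ 0.5766 -0.0531  0.4703] yaw -0.0844 tilt 0.24 w 0.577 F [-1.9 -0.5 -2.6] -> off [-3.  -4.9 -4.7] n 0.2 tw -0.006
side blade_grip 0.63 [ 0.5808 -0.0504  0.3137]
side slot 0.87 [ 0.6679 -0.0552  0.1726]
top blade 0.24 [ 0.4217 -0.3169  0.0952]
```

View pics/d.png

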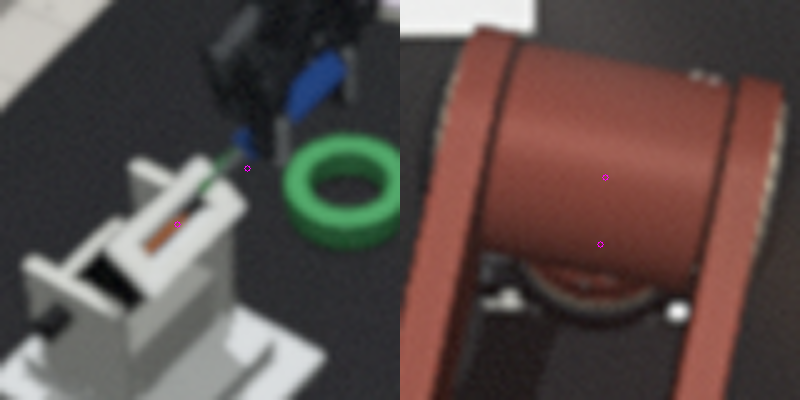

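Run:
```python
from h import *
to([.574,-.048,.462],-.0785)
```

```text
t 9.0 tcp [ 0.5743 -0.0467  0.4734] yaw -0.0765 tilt 0.05 w 0.576 F [-0.8 -0.2 -1.5] -> off [-0.2  1.4 11.4] n 0.3 tw 0.002
```

Emit:
{"op": "play_rows", "data": {
  "increments": [
    {"offset": [0,1.5,11.5],"twist": 0,"grip": 0},
    {"offset": [0,1.5,11.5],"twist": 0,"grip": 0},
    {"offset": [0,1.5,11.5],"twist": 0,"grip": 0},
    {"offset": [0,1.5,11.5],"twist": 0,"grip": 0}
  ]
}}

```text
time: 9.33
tool_pos: [0.5744, -0.0491, 0.4608]
tool_rot: [-0.0, 0.999, -0.039, -0.0]
contact_force: [0.5, 0.4, -1.4]
gripper_width: 0.576
```

```bash
cat > ov.py <<'E'
from h import *
import sys
L,th=.136,np.deg2rad(float(sys.argv[2]))
im=manip.grab_frame("side")
to([.574,-.048,.462],-.0785)
s=manip.state();Rt=rot().as_matrix();yaw=np.arctan2(Rt[1,0],Rt[0,0])
g=s["tool_pos"]+.155*Rt[:,2]
B=Rz(yaw)@R.from_euler('y',-th).as_matrix(); o=g-L*B[:,2]
M=np.array([.669,-.0556,.171]);S=Rz(-.0785)@R.from_euler('y',-np.deg2rad(35)).as_matrix()
print("tip in slot frame mm",(S.T@(o-M)*1000).round(1))
x,y=(proj("side",[M+.04*S[:,2]])[0]-40).astype(int);k=7
t=cv2.resize(im[y:y+80,x:x+80],None,fx=k,fy=k,interpolation=cv2.INTER_CUBIC);raw=t.copy()
def pl(P,col): cv2.polylines(t,[((proj("side",np.array(P))-[x,y]+.5)*k).astype(np.int32)],True,col,1)
bl=lambda a,b:[o+B@[0,yy,z] for yy,z in((-.025,a),(.025,a),(.025,b),(-.025,b))]
pl(bl(0,.1),(255,0,255));pl(bl(.044,.056),(0,255,255))
pl([M+S@[a,b,0] for a,b in((-.0095,-.03),(.0095,-.03),(.0095,.03),(-.0095,.03))],(0,0,255))
cv2.imwrite(f"pics/{sys.argv[1]}.png",t)
cv2.imwrite(f"pics/{sys.argv[1]}_raw.png",raw)
E
python3 ov.py e 35.6
```

```text
t 9.38 tcp [ 0.5745 -0.0492  0.4611] yaw -0.078 tilt 0.01 w 0.577 F [ 0.   0.2 -1.8] -> off [-0.6 -1.2 -0.9] n 0.0 tw 0.0
tip in slot frame mm [ 1.3 -1.  29. ]
```

View pics/e.png

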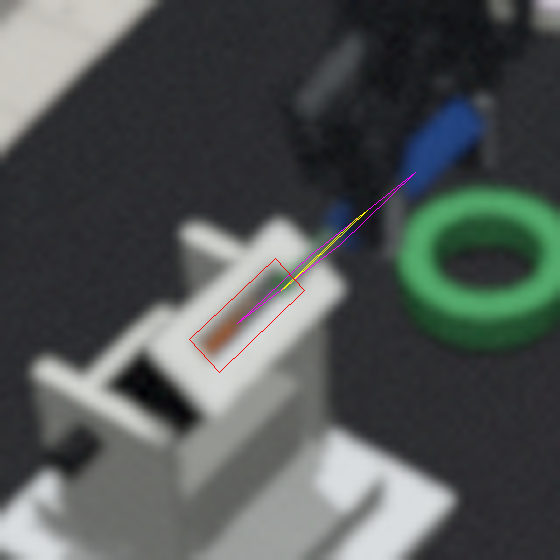

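Side view is almost along the blade plane: overlay and the real green band (≈290,270) agree within ~1 px, and the tip is lined up with the slot (rim rectangle ≈250,315). Enter slowly.

Emit:
{"op": "play_rows", "data": {
  "increments": [
    {"offset": [4,-1,7],"twist": 0,"grip": 0},
    {"offset": [9,-1,14],"twist": 0,"grip": 0},
    {"offset": [13,-1,20],"twist": 0,"grip": 0},
    {"offset": [15,-1,23],"twist": 0,"grip": 0},
    {"offset": [15,-1,23],"twist": 0,"grip": 0}
  ]
}}

```text
time: 9.8
tool_pos: [0.5899, -0.0496, 0.4361]
tool_rot: [-0.0, 0.999, -0.039, -0.002]
contact_force: [-0.0, -0.2, -1.9]
gripper_width: 0.578
```

Emit:
{"op": "play_rows", "data": {
  "increments": [
    {"offset": [2,0,3],"twist": 0,"grip": 0},
    {"offset": [4,0,6],"twist": 0,"grip": 0},
    {"offset": [6,0,8],"twist": 0,"grip": 0},
    {"offset": [6,0,8],"twist": 0,"grip": 0}
  ]
}}

```text
time: 10.13
tool_pos: [0.5958, -0.05, 0.4296]
tool_rot: [-0.0, 0.999, -0.039, -0.0]
contact_force: [-0.3, 1.4, -1.8]
gripper_width: 0.574
```

```bash
python3 ov.py f 35.6
```

```text
t 10.18 tcp [ 0.5957 -0.05    0.4299] yaw -0.0782 tilt 0.03 w 0.577 F [ 0.2 -0.2 -1.3] -> off [-21.8  -0.3 -32.1] n 0.9 tw 0.0
tip in slot frame mm [ 0.8 -0.2 -8.7]
```

Emit:
{"op": "play_rows", "data": {
  "increments": [
    {"offset": [2.3,0,3.3],"twist": 0,"grip": 0},
    {"offset": [4.6,0,6.6],"twist": 0,"grip": 0},
    {"offset": [6.9,0,9.8],"twist": 0,"grip": 0},
    {"offset": [8.6,0,12.3],"twist": 0,"grip": 0},
    {"offset": [8.6,0,12.3],"twist": 0,"grip": 0}
  ]
}}

```text
time: 10.6
tool_pos: [0.6044, -0.0507, 0.4168]
tool_rot: [-0.0, 0.999, -0.039, -0.001]
contact_force: [0.6, 0.1, -2.9]
gripper_width: 0.573
```

```bash
python3 ov.py g 35.6
```

```text
t 10.65 tcp [ 0.6043 -0.0507  0.4173] yaw -0.0782 tilt 0.04 w 0.577 F [ 0.4  0.2 -1.9] -> off [-30.5  -0.3 -44.7] n 1.3 tw 0.0
tip in slot frame mm [  0.6  -0.2 -24. ]
```

View pics/g.png

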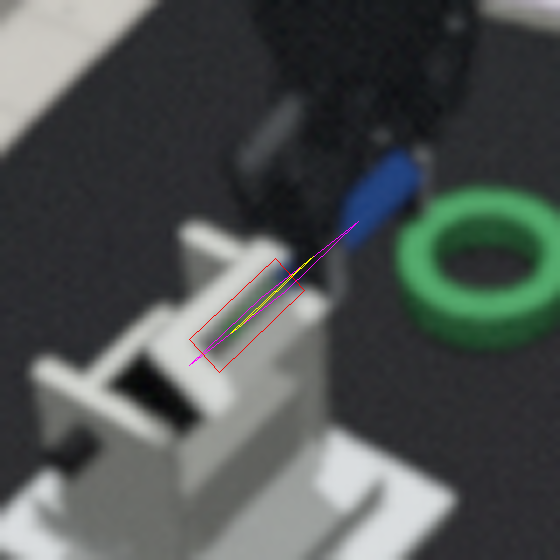

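Emit:
{"op": "play_rows", "data": {
  "increments": [
    {"offset": [2.9,0,4.1],"twist": 0,"grip": 0},
    {"offset": [5.7,0,8.2],"twist": 0,"grip": 0}
  ]
}}

```text
time: 10.82
tool_pos: [0.6098, -0.0511, 0.4102]
tool_rot: [0.0, 0.999, -0.039, -0.001]
contact_force: [-5.1, 0.9, 2.8]
gripper_width: 0.578
```

```bash
python3 ov.py k 35.6
python3 - <<'E'
from h import *
manip.grab_frame("side")
for q in("blade","blade_grip","stop"):
  for d in manip.boxes_of(q,"side")[:2]: print(q,d["p"],world("side",d["xyz"]).round(4))
for d in manip.tip_of("blade_grip","side")[:1]: print("grip",d["p"],world("side",d["xyz"]).round(4))
E
```

```text
t 10.87 tcp [ 0.6101 -0.0512  0.4091] yaw -0.0782 tilt 0.05 w 0.577 F [-2.1  0.3  0.8] -> off [-36.3  -0.3 -52.9] n 1.5 tw 0.0
tip in slot frame mm [  0.6  -0.2 -34. ]
blade 0.65 [ 0.6049 -0.0385  0.2662]
grip 0.65 [ 0.6097 -0.049   0.2525]
```

Emit:
{"op": "play_rows", "data": {
  "increments": [
    {"offset": [2.3,0,3.3],"twist": 0,"grip": 0},
    {"offset": [4.6,0,6.6],"twist": 0,"grip": 0},
    {"offset": [6.9,0,9.8],"twist": 0,"grip": 0},
    {"offset": [6.9,0,9.8],"twist": 0,"grip": 0},
    {"offset": [6.9,0,9.8],"twist": 0,"grip": 0}
  ]
}}

```text
time: 11.53
tool_pos: [0.6167, -0.0517, 0.3996]
tool_rot: [-0.0, 0.999, -0.039, -0.0]
contact_force: [-1.6, -0.8, -0.8]
gripper_width: 0.579
```

```bash
cat > net.py <<'E'
from h import *
to([.6,-.05,.4])
u=Rz(-.0785)@[-np.sin(.611),0,np.cos(.611)]
g=manip.state()["tool_pos"]-[0,0,.155]
for i in range(5):
  manip.grab_frame("side"); r=[]
  sl=manip.tip_of("slot","side")[:1]
  for d in manip.tip_of("blade_grip","side")[:1]:
    w=world("side",d["xyz"]); r=[round(d["p"],2),w.round(4),"s_fix",round(((w-[.669,-.0556,.171])@u-.13)*1000,1),"grasp-grip along",round((g-w)@u*1000,1)]
    if sl: r+=["s_rel",round(((w-world("side",sl[0]["xyz"]))@u-.13)*1000,1)]
  print(*r)
E
python3 ov.py m 35.6; python3 net.py
```

```text
t 11.58 tcp [ 0.6167 -0.0517  0.3997] yaw -0.0782 tilt 0.02 w 0.577 F [-2.3 -0.3 -2. ] -> off [-42.9  -0.3 -62.3] n 1.8 tw 0.0
tip in slot frame mm [  0.7  -0.2 -45.5]
t 11.58 tcp [ 0.6167 -0.0517  0.3997] yaw -0.0782 tilt 0.02 w 0.577 F [-2.3 -0.3 -2. ] -> off [-16.8  -0.4  -0.3] n 0.4 tw None
0.58 [ 0.6207 -0.049   0.2416] s_fix -44.2 grasp-grip along 4.7 s_rel -44.4
0.65 [ 0.6205 -0.0494  0.2373] s_fix -47.6 grasp-grip along 8.0 s_rel -50.5
0.66 [ 0.6236 -0.0474  0.2402] s_fix -47.0 grasp-grip along 7.4 s_rel -47.4
0.61 [0.695  0.2059 0.0016] s_fix -271.9 grasp-grip along 232.3 s_rel -275.0
0.57 [ 0.6212 -0.0497  0.241 ] s_fix -45.0 grasp-grip along 5.4 s_rel -43.9
```

View pics/m_raw.png

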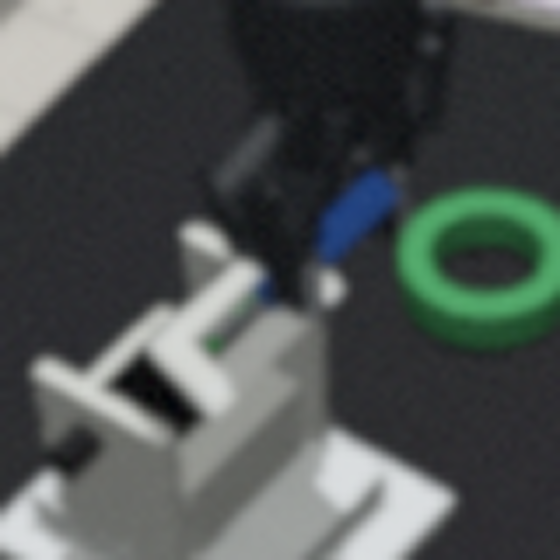

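Green band just at the rim (212,343); all estimates put the depth at about 46 mm. Four mm more, then release.

Emit:
{"op": "play_rows", "data": {
  "increments": [
    {"offset": [1.2,0,1.7],"twist": 0,"grip": 0},
    {"offset": [2.3,0,3.3],"twist": 0,"grip": 0},
    {"offset": [2.3,0,3.3],"twist": 0,"grip": 0},
    {"offset": [2.3,0,3.3],"twist": 0,"grip": 0}
  ]
}}

```text
time: 12.67
tool_pos: [0.6189, -0.0518, 0.397]
tool_rot: [-0.0, 0.999, -0.039, -0.001]
contact_force: [-5.1, 0.1, -0.8]
gripper_width: 0.577
```

```bash
python3 ov.py n 35.6; python3 net.py
```

```text
t 12.72 tcp [ 0.6189 -0.0518  0.397 ] yaw -0.0781 tilt 0.06 w 0.579 F [-3.9  0.4 -0.1] -> off [-45.1  -0.3 -65. ] n 1.9 tw 0.0
tip in slot frame mm [  0.8  -0.1 -48.9]
t 12.72 tcp [ 0.6189 -0.0518  0.397 ] yaw -0.0781 tilt 0.06 w 0.579 F [-3.9  0.4 -0.1] -> off [-19.   -0.3  -3. ] n 0.5 tw None
0.61 [ 0.6208 -0.0523  0.2366] s_fix -48.6 grasp-grip along 5.6 s_rel -48.0
0.64 [ 0.622  -0.0515  0.2362] s_fix -49.5 grasp-grip along 6.5 s_rel -49.8
0.4 [ 0.6205 -0.0515  0.2382] s_fix -47.0 grasp-grip along 4.0 s_rel -48.4
0.65 [0.6705 0.373  0.0059] s_fix -246.8 grasp-grip along 203.8 s_rel -250.4
0.51 [ 0.6212 -0.0496  0.2366] s_fix -48.7 grasp-grip along 5.7 s_rel -49.4
```

Emit:
{"op": "play_rows", "data": {
  "increments": [
    {"offset": [0.6,0,0.8],"twist": 0,"grip": 1},
    {"offset": [0.6,0,0.8],"twist": 0,"grip": 1},
    {"offset": [0.6,0,0.8],"twist": 0,"grip": 1},
    {"offset": [0.6,0,0.8],"twist": 0,"grip": 1},
    {"offset": [0.6,0,0.8],"twist": 0,"grip": 1}
  ]
}}

```text
time: 13.88
tool_pos: [0.6199, -0.0519, 0.3963]
tool_rot: [0.0, 0.999, -0.039, 0.001]
contact_force: [-0.0, -0.9, 0.3]
gripper_width: 0.995
```

Emit:
{"op": "play_rows", "data": {
  "increments": [
    {"offset": [0,0,0],"twist": 0,"grip": 1},
    {"offset": [0,0,0],"twist": 0,"grip": 1},
    {"offset": [0,0,-10],"twist": 0,"grip": 1},
    {"offset": [0,0,-35],"twist": 0,"grip": 1},
    {"offset": [0,0,-60],"twist": 0,"grip": 1}
  ]
}}

```text
time: 14.3
tool_pos: [0.6194, -0.0519, 0.4555]
tool_rot: [-0.0, 0.999, -0.039, -0.001]
contact_force: [0.2, 0.4, 0.4]
gripper_width: 1.001
```

Emit:
{"op": "play_rows", "data": {
  "increments": [
    {"offset": [-15,0,-30],"twist": 0,"grip": 1},
    {"offset": [-45,15,-45],"twist": 0,"grip": 0},
    {"offset": [-75,35,-45],"twist": 0,"grip": 0},
    {"offset": [-100,60,-45],"twist": 0,"grip": 0},
    {"offset": [-125,90,-45],"twist": 0,"grip": 0}
  ]
}}

```text
time: 14.72
tool_pos: [0.4866, -0.1316, 0.5025]
tool_rot: [0.0, 0.999, -0.038, 0.001]
contact_force: [-0.2, -1.0, -0.0]
gripper_width: 0.457
```

```bash
python3 ov.py p 35.6; python3 net.py;python3 - <<'E'
from h import *
for i in range(2):
  manip.grab_frame("side")
  for q in("lamp_tip","lamp_base"):
    for d in manip.tip_of(q,"side")[:1]: print(q,d["p"],world("side",d["xyz"]).round(4))
E
```

```text
t 14.77 tcp [ 0.4837 -0.1355  0.5024] yaw -0.0819 tilt 0.29 w 0.361 F [ 1.6 -2.4  0.2] -> off [ 82.8 -94.8  39.9] n 3.2 tw -0.003
tip in slot frame mm [-43.6 -95.2 110.9]
t 14.77 tcp [ 0.4837 -0.1355  0.5024] yaw -0.0819 tilt 0.29 w 0.361 F [ 1.6 -2.4  0.2] -> off [108.9 -95.2 101.9] n 4.2 tw None
0.65 [ 0.6144 -0.049   0.231 ] s_fix -49.3 grasp-grip along 166.2 s_rel -52.4
0.72 [ 0.6138 -0.0457  0.2318] s_fix -48.2 grasp-grip along 165.1 s_rel 72.9
0.68 [ 0.6135 -0.0488  0.2312] s_fix -48.6 grasp-grip along 165.5 s_rel -50.3
0.58 [ 0.6123 -0.0481  0.2286] s_fix -50.1 grasp-grip along 166.9 s_rel 100.5
0.77 [ 0.6151 -0.0502  0.2334] s_fix -47.8 grasp-grip along 164.7 s_rel -46.1
lamp_tip 0.71 [0.4884 0.3579 0.0085]
lamp_base 0.61 [ 0.4199 -0.0189 -0.0017]
lamp_tip 0.58 [ 0.4242 -0.3139  0.0972]
lamp_base 0.79 [ 0.4653 -0.3213 -0.0015]
```

View pics/p_raw.png

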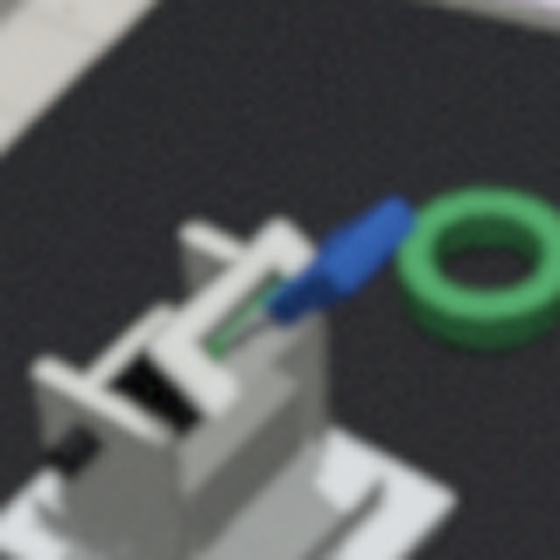

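Released: green band straddles the rim ((220,345)–(270,300)), depth ≈ 49 mm, the blade leaning only within the slot's play. On to the lamp lever: pivot ≈ (0.462,-0.323), push direction yaw ≈ -14°.

Run:
```python
from h import *
to([.375,-.301,.35],-.245)
```

```text
t 15.82 tcp [ 0.488  -0.1319  0.5008] yaw -0.0782 tilt 0.0 w 0.005 F [ 0.1 -0.4 -1.5] -> off [-99.4 177.4 150.8] n 6.1 tw 0.167
```

Emit:
{"op": "play_rows", "data": {
  "increments": [
    {"offset": [-14,25,21],"twist": 0.08,"grip": 0},
    {"offset": [-28,50,43],"twist": 0.167,"grip": 0},
    {"offset": [-42,76,64],"twist": 0.167,"grip": 0},
    {"offset": [-56,101,86],"twist": 0.167,"grip": 0},
    {"offset": [-70,126,108],"twist": 0.167,"grip": 0}
  ]
}}

```text
time: 16.23
tool_pos: [0.4074, -0.2529, 0.3921]
tool_rot: [0.0, 0.993, -0.122, 0.0]
contact_force: [0.9, 0.3, -0.2]
gripper_width: 0.0
```

Run:
```python
from h import *
to([.375,-.301,.35],-.245)
```

```text
t 16.23 tcp [ 0.4074 -0.2529  0.3921] yaw -0.2449 tilt 0.05 w 0.0 F [ 0.9  0.3 -0.2] -> off [-19.8  54.6  42.1] n 1.7 tw 0.0
```

Emit:
{"op": "play_rows", "data": {
  "increments": [
    {"offset": [-10,28,20],"twist": 0,"grip": 0},
    {"offset": [-20,54,40],"twist": 0,"grip": 0},
    {"offset": [-20,54,78],"twist": 0,"grip": 0},
    {"offset": [-20,54,116],"twist": 0,"grip": 0},
    {"offset": [-20,54,139],"twist": 0,"grip": 0}
  ]
}}

```text
time: 16.65
tool_pos: [0.3744, -0.2991, 0.2501]
tool_rot: [-0.001, 0.992, -0.123, -0.002]
contact_force: [0.1, 0.5, -0.4]
gripper_width: 0.001
```

Emit:
{"op": "play_rows", "data": {
  "increments": [
    {"offset": [0,0,0],"twist": 0,"grip": 0},
    {"offset": [15,0,0],"twist": 0,"grip": 0},
    {"offset": [30,0,0],"twist": 0,"grip": 0},
    {"offset": [45,0,0],"twist": 0,"grip": 0},
    {"offset": [60,0,0],"twist": 0,"grip": 0}
  ]
}}

```text
time: 17.07
tool_pos: [0.4353, -0.3147, 0.2562]
tool_rot: [0.001, 0.993, -0.122, 0.001]
contact_force: [-1.9, -0.2, 1.4]
gripper_width: 0.004
```

Emit:
{"op": "play_rows", "data": {
  "increments": [
    {"offset": [11,0,0],"twist": 0,"grip": 0},
    {"offset": [22,0,0],"twist": 0,"grip": 0},
    {"offset": [32,0,0],"twist": 0,"grip": 0},
    {"offset": [41,0,0],"twist": 0,"grip": 0},
    {"offset": [41,0,0],"twist": 0,"grip": 0}
  ]
}}

```text
time: 17.48
tool_pos: [0.4751, -0.3244, 0.2542]
tool_rot: [0.0, 0.993, -0.122, 0.001]
contact_force: [-0.7, 0.0, -0.0]
gripper_width: 0.004
```

```bash
cat > lamp.py <<'E'
from h import *
to([.462,-.323,.253],-.245)
im=None
for c in("side","top"):
  for i in range(2):
    im=manip.grab_frame(c)
    for d in manip.tip_of("lamp_tip",c)[:2]:
      w=world(c,d["xyz"]); a=(w-[.462,-.323,.022])@[.97,-.242,0]; print(c,round(d["p"],2),w.round(4),"angle",round(.5+np.arctan2(a,w[2]-.022),3))
    if i:
      b=cv2.inRange(cv2.cvtColor(im,cv2.COLOR_BGR2HSV),(20,120,80),(35,255,255)); ys,xs=np.nonzero(b)
      P0=np.array([.462,-.323,.022])
      print("yellow px",np.median(xs),np.median(ys),len(xs),{a:proj(c,[P0+.085*(np.sin(a-.5)*np.array([.97,-.242,0])+[0,0,np.cos(a-.5)])])[0].round(1).tolist() for a in(0,.7,.85,1.)})
E
python3 lamp.py
```

```text
t 17.48 tcp [ 0.4751 -0.3244  0.2542] yaw -0.2447 tilt 0.08 w 0.004 F [-0.7  0.  -0. ] -> off [-13.1   1.8   1.2] n 0.3 tw 0.0
side 0.39 [ 0.4968 -0.333   0.1014] angle 0.928
side 0.59 [ 0.4982 -0.3323  0.0962] angle 0.966
yellow px 310.0 132.0 5 {0: [328.9, 142.7], 0.7: [316.0, 132.2], 0.85: [313.1, 131.1], 1.0: [310.3, 130.5]}
top 0.67 [ 0.4246 -0.0187 -0.0034] angle -1.298
top 0.62 [ 0.6704 -0.0559  0.1719] angle 1.242
top 0.37 [0.6972 0.2103 0.0023] angle 2.267
yellow px nan nan 0 {0: [358.5, 229.8], 0.7: [363.3, 211.5], 0.85: [363.9, 207.8], 1.0: [364.2, 204.3]}
  return _methods._mean(a, axis=axis, dtype=dtype,
  ret = ret.dtype.type(ret / rcount)
```

Angle about 0.93–0.97. I'll add 4 mm for margin, then back off and rise.

Emit:
{"op": "play_rows", "data": {
  "increments": [
    {"offset": [2,0,0],"twist": 0,"grip": 0},
    {"offset": [4,0,0],"twist": 0,"grip": 0},
    {"offset": [4,0,0],"twist": 0,"grip": 0}
  ]
}}

```text
time: 18.13
tool_pos: [0.4778, -0.325, 0.2537]
tool_rot: [-0.0, 0.992, -0.122, -0.0]
contact_force: [-0.4, -1.1, -0.6]
gripper_width: 0.004
```

Emit:
{"op": "play_rows", "data": {
  "increments": [
    {"offset": [-25,0,0],"twist": 0,"grip": 0},
    {"offset": [-60,0,0],"twist": 0,"grip": 0},
    {"offset": [-95,0,-15],"twist": 0,"grip": 0},
    {"offset": [-100,0,-50],"twist": 0,"grip": 0},
    {"offset": [-100,0,-90],"twist": 0,"grip": 0}
  ]
}}

```text
time: 18.55
tool_pos: [0.3779, -0.2989, 0.34]
tool_rot: [-0.003, 0.992, -0.123, -0.004]
contact_force: [1.1, -1.2, 0.5]
gripper_width: 0.0
```

Emit:
{"op": "play_rows", "data": {
  "increments": [
    {"offset": [-10,30,-20],"twist": 0,"grip": 0},
    {"offset": [-20,60,-40],"twist": 0,"grip": 0},
    {"offset": [-30,90,-60],"twist": 0,"grip": 0},
    {"offset": [-30,90,-60],"twist": 0,"grip": 0},
    {"offset": [-30,90,-60],"twist": 0,"grip": 0}
  ]
}}

```text
time: 18.97
tool_pos: [0.3292, -0.3819, 0.4056]
tool_rot: [0.001, 0.992, -0.124, 0.001]
contact_force: [-0.5, 0.7, 0.6]
gripper_width: -0.002
```

```bash
python3 lamp.py 2>/dev/null; python3 net.py; python3 -c "
from h import *
im=manip.grab_frame('side');cv2.imwrite('pics/z.png',cv2.resize(im[80:320,120:400],(700,600),interpolation=cv2.INTER_CUBIC))"
```

```text
t 18.97 tcp [ 0.3292 -0.3819  0.4056] yaw -0.248 tilt 0.19 w -0.002 F [-0.5  0.7  0.6] -> off [113.8 -90.  152.7] n 5.1 tw -0.003
side 0.44 [ 0.5005 -0.3313  0.0971] angle 0.983
side 0.35 [ 0.6978 -0.0598  0.1285] angle 1.498
side 0.64 [ 0.4989 -0.3333  0.0979] angle 0.968
yellow px 311.0 130.0 52 {0: [328.9, 142.7], 0.7: [316.0, 132.2], 0.85: [313.1, 131.1], 1.0: [310.3, 130.5]}
top 0.48 [ 0.4969 -0.3356  0.093 ] angle 0.98
top 0.6 [ 0.4987 -0.3365  0.0975] angle 0.976
yellow px 365.0 205.0 61 {0: [358.5, 229.8], 0.7: [363.3, 211.5], 0.85: [363.9, 207.8], 1.0: [364.2, 204.3]}
t 19.37 tcp [ 0.3301 -0.3801  0.4029] yaw -0.244 tilt 0.08 w -0.002 F [-0.7  0.5  0.4] -> off [ 182.1 -385.5    3.2] n 10.2 tw None
0.47 [ 0.6127 -0.0488  0.2349] s_fix -45.1 grasp-grip along 157.3 s_rel -49.2
0.71 [ 0.613  -0.0492  0.233 ] s_fix -46.9 grasp-grip along 159.1 s_rel -46.9
0.78 [ 0.6121 -0.0487  0.2296] s_fix -49.2 grasp-grip along 161.4 s_rel -48.6
0.54 [ 0.6113 -0.0465  0.2331] s_fix -45.7 grasp-grip along 158.0 s_rel -47.2
0.63 [ 0.6136 -0.0491  0.2334] s_fix -47.0 grasp-grip along 159.2
```

View pics/z.png

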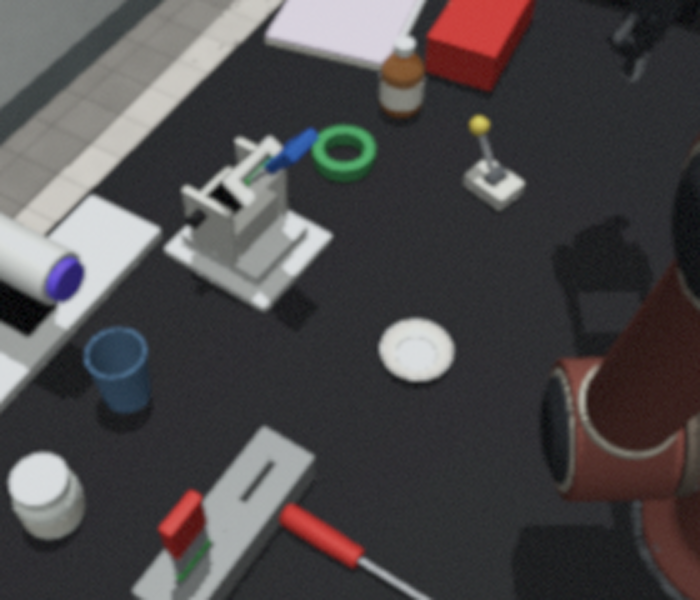

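The final picture shows the blade in the slot with green at the rim (≈258,170). The lever is over to the far side (ball at 480,125), the red blade and bystanders are in place, and the arm is clear.

```bash
python3 -c "
from h import *
print(manip.job_done(), manip.state()['time'])"
```

```text
the job is handed in; nothing more can be done
the job is handed in; nothing more can be done
```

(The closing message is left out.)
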